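# Clip the stirrer caddy back on the counter rail

### The job

The stirrer caddy has been refilled: hang it back on the counter rail, in the gap between the two sachet caddies and facing the same way as they do. Push its hook gently down over the upper bar until the bar is fully home and the sprung safety latch has snapped shut under it, then lift the caddy against the latch to feel that it holds, set it down on the bar again and let go, leaving it hanging. Keep it upright all the way, do not force the rail, and leave everything else where it is.

Things in the scene. Friction and masses are not known exactly. Their poses are not given: they have to be found in the camera images.
- caddy: The stirrer caddy, loose, 0.21 to 0.39 kg: steel cup 70 (x) x 72 (y) x 100 mm high full of wooden stirrers (to 35 mm above the rim), a 118 mm back plate on its +x side and a flat safety hook, 14 mm thick in y, rising from that to 202 mm. Origin: centre of the cup's underside; z up, +x from cup to hook. It stands on the counter left or right of the rail; the look-alike cup there has no hook.
- caddy_seat (a point): Point in the hook where the bar's centre line lies when fully home: (53, 0, 150) mm in the caddy's frame, axes as the caddy's. The crown is 6 mm above it. From there a throat 14 mm wide in x, between shank (-x side) and nose (+x side), runs down to 34 mm below this point.
- caddy_mouth (a point): Lower end of the hook's nose level, 48 mm straight below the seat point: the mouth, open downwards, reaches from 14 mm in -x to 17 mm in +x of this point and narrows over 14 mm of height to the 14 mm throat. Farther down, 90 mm below the seat point, two rubber bumpers (12 mm across) stick out of the back plate to 10 mm in -x of the seat point: they lean on the lower bar when it hangs.
- caddy_grip (a point): Centre of the black grip block on top of the hook, the place to take hold: 39 mm straight above the seat point, 26 mm (x) by 14 mm (y); its top is 13 mm above this point, its foot and the 30 mm wide crown of the hook 19 mm below.
- latch (a joint): Sprung safety latch, a steel tongue across the throat, pivoted on the shank 11 mm in -x of and 24 mm below the seat point. 0 rad: shut, level. It opens only inwards, tip up, to 1.5 rad: the bar can push in, not come out. Pushing in takes about 7 to 12 N; it springs shut when the bar is about 4 mm from home. Shut, the caddy can rise about 16 mm before the latch bears on the bar.
- stand: Fixed feet of the counter rail, origin on the counter below the middle of the gap; y along the bars, z up, caddies hang with the cup on the -x side, hook over the upper bar. Two round steel bars, 12 mm thick, 370 mm long, the upper at x = 0, the other 90 mm lower at x = -4 mm, between posts at y = -185 and 185 mm. A sachet caddy like this one, 72 mm wide, hangs fixed at y = 125 and at y = -125 mm.
- rail_low (a point): On the stand, 175 mm above its origin: the lowest that the upper bar's centre can be. The bars sit in a telescoping frame set by hand; its height is not measured and the bar is anywhere from here to 40 mm higher, to be felt or seen. Pressed or pulled with over 30 N the frame slips in its clamps: that is forcing it.
- plain_cup: Bystander: plain steel cup of cutlery without a hook, 70 x 72 x 115 mm, origin centre of its underside.
- mug: Bystander: white mug, 80 mm wide, 92 mm high, origin centre of its underside.
- paper_cups: Bystander: stack of paper cups, 73 mm wide, 163 mm high, behind the rail.
- crate: Bystander: wooden crate of sachets, 80 x 170 x 70 mm, sachets to about 105 mm, behind the rail.
- sugar_jar: Bystander: glass sugar jar, 84 mm wide, 130 mm high, left of the rail.
- milk_jug: Bystander: steel milk jug, 84 mm wide, 100 mm high, right of the rail.
- teaspoon: Bystander: teaspoon lying on the counter, 140 mm long.

How it is judged:
On the way, in this order (a step that is already met when the one before it is completed fails the run):
1. the bar is fully home in the caddy's hook (seat point within 3.5 mm in height) and the latch has snapped shut under it (z of rail_c0 in the frame of caddy_seat between -0.0035 and 0.0035 m and x of caddy_seat in the frame of stand between -0.006 and 0.006 m and y of caddy_seat in the frame of stand between -0.06 and 0.06 m and x of caddy in the frame of stand below -0.03 m and value of joint latch below 0.15 rad), for 0.2 s.
2. the caddy is lifted against the shut latch, which bears on the bar with more than 3 N (contact force between latch_c0 and rail_c0 above 3 N and value of joint latch below 0.25 rad), for 0.1 s.
At the end, for the whole second after the job is handed in: The caddy hangs at rest on the upper bar in the gap (within 60 mm of its middle) with its cup on the same side as the others, upright within 0.12 rad, the bar fully home in the hook (within 3.5 mm in height, 6 mm across) and the latch shut (below 0.15 rad) (all of step 1 and angle between caddy's own z axis and vertical below 0.12 rad and linear speed of caddy below 0.02 m/s); the robot touches nothing.
It fails at once if the rail is forced: the caddy and the upper bar press on each other with more than 30 N (contact force between caddy and rail_c0 above 30 N).
It fails at once if the robot itself pushes on the rail, or the robot or the caddy on a hanging sachet caddy, with more than 10 N (contact force between the arm and stand above 10 N or contact force between the arm and rail above 10 N or contact force between caddy and caddy_left above 10 N or contact force between caddy and caddy_right above 10 N).
It fails at once if the caddy is tipped by more than 0.5 rad, so that stirrers fall out (angle between caddy's own z axis and vertical above 0.5 rad).
It fails at once if anything else standing on the counter is shifted by more than 20 mm (distance of any of plain_cup, mug, paper_cups, crate, sugar_jar, milk_jug, teaspoon from where it was at the start of the episode above 0.02 m).
It also fails if it takes over 69 s, if anything falls off the work surface, if the arm or the gripper's body presses on something with over 40 N, if the wrist force passes 120 N, or if a joint passes its speed limit or range.

### The arm

A 6-joint arm with a two-finger parallel gripper is mounted at the origin on the work surface. World frame = base frame: x ahead of the robot, y to its left, z up, the work surface at z = 0. Lengths are in m, angles in rad, forces in N, time in s.
With the tool pointing down it reaches from about 0.375 to 0.975 m from the base axis. Payload 3.8 kg.
Tool frame: the origin (TCP) lies between the finger pads; the fingertips stand 19 mm ahead of it and the grasp point (between the pads) is the TCP; z points along the fingers, y is the line along which they close (so a half turn about z gives the same grasp; the last joint's range is limited). The gripper opens to 85 mm and grips with 20 to 120 N. Pads are 22 mm wide; open, the fingers measure 114 mm over their backs; the gripper's body (76 mm by 85 mm) begins 54 mm behind the grasp point. The pads swing forward as they close: fully open they stand 13 mm farther back than shut.
Start: joints at [1.223, 0.264, 1.604, -0, 1.274, -0.037], TCP at [0.206, 0.643, 0.22] pointing down, gripper open.
Joint ranges: [-2.63, 2.63], [-0.94, 2.18], [0.31, 2.57], [-1.31, 4.45], [0, 2.66], [-2.55, 2.55]. Speed limits (rad/s): [2.57, 2.57, 3.14, 3.14, 3.14, 3.14].

### API

Orientations are given as [roll, pitch, yaw] about the fixed x, y, z axes, in that order (R = Rz(yaw) Ry(pitch) Rx(roll)).
In Python, from cell import monitor, vision, order gives the robot as it stands.
- The arm moves only by the shell command python3 -m jog 'ROWS' [OPENING]. ROWS is JSON, a list of rows, each a list of 2 entries, a list of its own where there are three numbers: the shift along the tool's x, y, z in mm, then the turn, a rotation vector about the tool's x, y, z in degrees. A call has 1 to 5 rows; each row shifts and turns the commanded pose from where the row before left it, along the tool's axes as they then stand; what a row does not reach is not made up. A row lasts 1/12 s, in which the tool goes at most 41.7 mm and 7.16 degrees, less where a joint would pass 70% of its speed; a pose out of reach is approached as far as the arm can. A call with a gripper value outside its range is refused whole. OPENING is the opening, from -1 (shut) to 1 (fully open), set as the call begins (- or left out, the last holds). The fingers move at their own pace and stop on an object; the grip force is fixed at half the most. Time passes only in rows, so rows that do not move let the fingers close. It gives the time, the measured TCP pose, the force, the opening and the grip force at its end, in the units of the state.
- monitor.sense(): the state, without advancing time (a new reading comes with each control period).
- vision.get_image(name): name is "scene" or "top" or "wrist"; returns a dict with "color" (400x640x3 uint8, red, green, blue), "range_z" (400x640 float32, m along the optical axis (not along the pixel's ray), 0 where there is no reading), "mtx" (3x3 intrinsics, pixels), "rvec" (rotation vector, rad) and "tvec" (3), from world to camera coordinates, as OpenCV has them. Camera axes: x right, y down, z forward; pixel columns grow to the right and rows downward; lengths in m; the calibration is good to about 2 mm. A picture is of the moment at which its call begins.
- order.sign_off(): hands the job in; it is judged then, once.
The state is a dict: "t": time; "joint_positions": joint angles; "joint_velocities": joint speeds; "effort": joint torques, N m; "tcp_pos": TCP position; "ee_rot": TCP orientation; "ft_force": force on the tool from outside, world axes, zero at the start; "torque": the same for the moment, N m; "finger_gap": finger opening in m; "grasp_force": force on a finger pad.
Only numpy, scipy, OpenCV 4.12 (cv2) and the standard library are available. Lean on these libraries where they do the work, as an engineer would, in place of code of your own. Each camera call takes 0.05 s, during which the arm holds its last target. There are 200 camera calls.

## Working session

There is one attempt and no reset: what is moved stays moved. The work goes in short steps, Python scripts to look and compute and a shell command to move; the robot and the scene stay as the last step left them, time stands still between calls to the robot, and variables do not carry over. Pictures are saved under pics/ and viewed, at most 10 in all, crops included, and the job is handed in when it is done.

```bash
mkdir -p pics; ls; cat > h.py <<'E'
import numpy as np, cv2
from cell import monitor, vision, order
def grab(n):
    d=vision.get_image(n); R,_=cv2.Rodrigues(np.array(d["rvec"],float)); d["R"]=R
    return d
def cloud(d):
    z=d["range_z"]; K=np.array(d["mtx"]); v,u=np.mgrid[:z.shape[0],:z.shape[1]]
    c=np.stack([(u-K[0,2])/K[0,0]*z,(v-K[1,2])/K[1,1]*z,z],-1)
    w=(c-np.array(d["tvec"]).ravel())@d["R"]; w[z==0]=np.nan
    return w
def save(d,f): cv2.imwrite("pics/"+f,cv2.cvtColor(d["color"],cv2.COLOR_RGB2BGR))
E
python3 - <<'E'
from h import *
print(monitor.sense())
for n in("scene","top"):
    d=grab(n); save(d,n+"0.png"); np.savez(n+"0.npz",w=cloud(d),c=d["color"])
E
```

```text
pics
{'t': 0.0, 'joint_positions': array([ 1.22308266e+00,  2.64802076e-01,  1.60540606e+00,  1.34457211e-05,
        1.27367987e+00, -3.69009222e-02]), 'joint_velocities': array([ 0.00130169, -0.00066085, -0.00053389,  0.0010405 ,  0.00078817,
        0.00138144]), 'effort': array([-1.07764536e-03, -5.15120423e+01, -3.67316759e+01, -8.14097393e-05,
        1.29376526e-02,  8.23865093e-06]), 'tcp_pos': array([0.2061733 , 0.64193641, 0.21861177]), 'ee_rot': array([-3.13929934e+00, -9.75200696e-05,  2.83077584e+00]), 'ft_force': array([0.71413162, 0.33927465, 0.30270407]), 'torque': array([ 0.03015549, -0.0299667 , -0.0151322 ]), 'grasp_force': 0.0, 'finger_gap': 0.08558084323077329}
```

View pics/scene0.png

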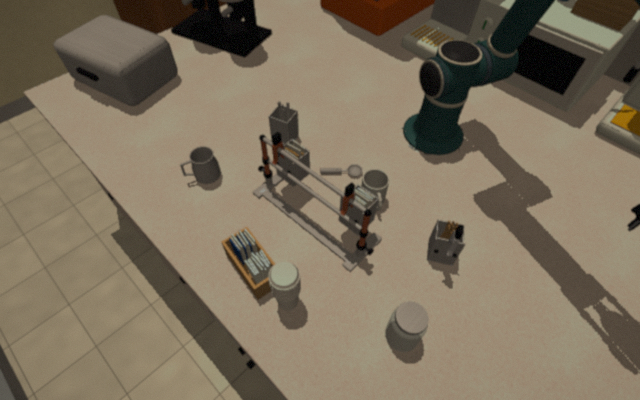

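View pics/top0.png

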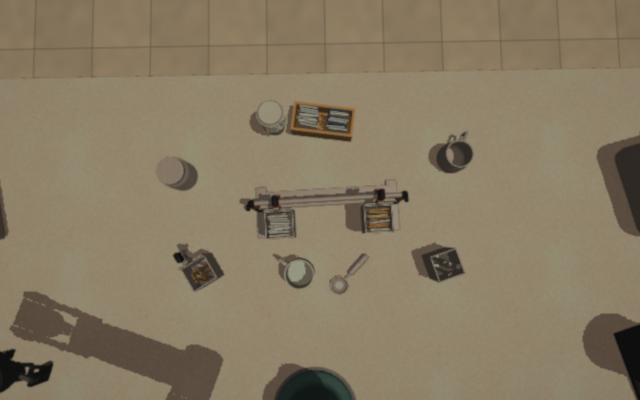

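The top view shows the caddy at about (203,270) with its black grip near (180,257). The rail runs from (248,205) to (405,197), and the gap is centred near (322,205). Next I'll measure these from the depth cloud.

```bash
python3 - <<'E'
from h import *
t=np.load("top0.npz"); w=t["w"]; c=t["c"]
def rng(n,u0,u1,v0,v1,zmin):
    p=w[v0:v1,u0:u1].reshape(-1,3); p=p[p[:,2]>zmin]; return p
# grip
p=rng("g",160,225,235,295,0.17); print("grip",len(p),np.nanmean(p,0),p.min(0),p.max(0))
s=rng("s",160,225,235,295,0.085)
s=s[s[:,2]<0.16]; r=cv2.minAreaRect((s[:,:2]*1000).astype(np.float32)); print("cup",len(s),r,s[:,2].max())
for u in range(255,400,8):
    col=w[180:225,u]; i=np.nanargmax(col[:,2]); print(u,i+180,col[i].round(4))
big=[cv2.resize(cv2.cvtColor(c[a:b,x:y],cv2.COLOR_RGB2BGR),None,fx=k,fy=k,interpolation=cv2.INTER_CUBIC) for a,b,x,y,k in[(175,245,235,415,4.4),(238,298,150,240,4.4)]]
out=np.zeros((600,800,3),np.uint8); y=0
for b in big: out[y:y+b.shape[0],:b.shape[1]]=b; y+=b.shape[0]
cv2.imwrite("pics/crop1.png",out)
E
```

```text
grip 91 [0.43170909 0.32066805 0.19493089] [0.41858165 0.31233323 0.17192143] [0.44473202 0.33350226 0.20490691]
cup 459 ((402.81854248046875, 305.4568786621094), (108.99175262451172, 73.83383178710938), 29.722829818725586) 0.1595391440029145
255 202 [0.5599 0.1304 0.2147]
263 203 [0.5571 0.1112 0.2149]
271 199 [0.5627 0.0869 0.2645]
279 201 [0.5611 0.0724 0.2181]
287 201 [0.5608 0.0534 0.2171]
295 199 [0.5653 0.0342 0.2167]
303 200 [0.5626 0.015  0.2162]
311 198 [ 0.5671 -0.0042  0.2169]
319 197 [ 0.5691 -0.0234  0.2175]
327 198 [ 0.5664 -0.0426  0.2166]
335 196 [ 0.5707 -0.0617  0.2198]
343 197 [ 0.568  -0.0808  0.2195]
351 196 [ 0.5703 -0.1002  0.2163]
359 197 [ 0.5675 -0.1192  0.2173]
367 196 [ 0.5696 -0.1385  0.2169]
375 195 [ 0.5718 -0.1578  0.2158]
383 195 [ 0.5677 -0.171   0.2619]
391 193 [ 0.576  -0.1963  0.2157]
399 195 [ 0.5708 -0.2153  0.2155]
```

View pics/crop1.png

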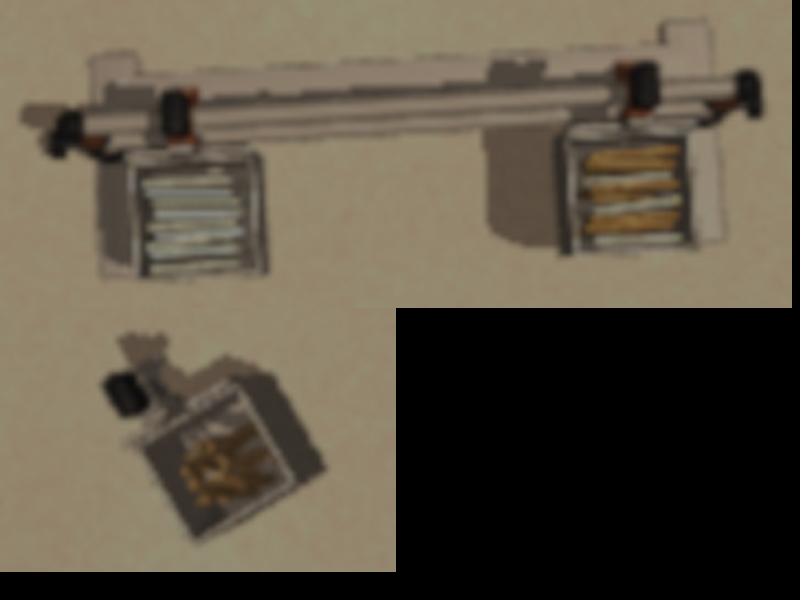

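```bash
python3 - <<'E'
from h import *
t=np.load("top0.npz"); w=t["w"]
p=w[235:295,160:225].reshape(-1,3); g=p[p[:,2]>0.195]; print("grip",len(g),(g.min(0)+g.max(0))/2,np.median(g,0),np.ptp(g,0))
s=p[(p[:,2]>0.094)&(p[:,2]<0.125)]
for n in (s,): print(cv2.minAreaRect((n[:,:2]*1000).astype(np.float32)))
for n,a,b in(("L",262,282),("R",374,394)):
    q=w[180:225,a:b].reshape(-1,3); q=q[q[:,2]>0.25]; print(n,len(q),(q.min(0)+q.max(0))/2,np.median(q,0),np.median(q[:,2]))
q=w[185:212,284:368].reshape(-1,3); q=q[q[:,2]>0.207]
f=np.polyfit(q[:,1],q[:,0],1); print("bar",f,np.median(q[:,2]),q[:,2].max(),len(q), np.std(q[:,0]-np.polyval(f,q[:,1])))
s=monitor.sense(); print(s["tcp_pos"],s["ee_rot"])
E
```

```text
grip 65 [0.4311334  0.32300334 0.20006795] [0.43127266 0.32151921 0.20000104] [0.02405353 0.02099783 0.00967791]
((402.66778564453125, 305.9281005859375), (108.83405303955078, 73.49454498291016), 30.080219268798828)
L 65 [0.56082633 0.08172098 0.25787631] [0.56060655 0.08068551 0.26001676] 0.26001675592357326
R 72 [ 0.57174834 -0.1673511   0.25835397] [ 0.57248729 -0.16676045  0.26035787] 0.2603578742708185
bar [-0.04227031  0.56457835] 0.21429038438345469 0.22065024431830063 413 0.0034415998269776544
[0.20620779 0.64199135 0.21878   ] [-3.13953981e+00 -6.52873166e-05  2.83076746e+00]
```

```bash
cat >> h.py <<'E'
from scipy.spatial.transform import Rotation as Ro
def to(x,y,z,yaw):
    s=monitor.sense(); R=Ro.from_euler("xyz",s["ee_rot"]); d=R.inv().apply(np.array([x,y,z])-s["tcp_pos"])*1000
    r=(R.inv()*Ro.from_euler("xyz",[np.pi,0,yaw])).as_rotvec(degrees=True); print("t",s["t"],"F",s["ft_force"].round(2),"T",s["torque"].round(3),"gap",s["finger_gap"],"tcp",s["tcp_pos"].round(4),"rpy",s["ee_rot"].round(4)); print("shift",d.round(1),"turn",r.round(2))
E
python3 -m jog '[[[-20,-15,-12],[0,0,7]],[[-20,-15,-12],[0,0,7]],[[-20,-15,-12],[0,0,7]],[[-20,-15,-12],[0,0,7]],[[-20,-15,-12],[0,0,7]]]' 1
python3 -c "from h import *; to(.4313,.3218,.275,2.086)"
```

```text
t: 0.52
tcp_pos: [0.2517, 0.5266, 0.2796]
ee_rot: [-3.141, 0.001, 2.214]
ft_force: [-0.8, 0.2, 0.9]
finger_gap: 0.0854
grasp_force: 0.0
t 0.5167 F [-0.79  0.19  0.92] T [0.018 0.053 0.029] gap 0.08537357245793842 tcp [0.2517 0.5266 0.2796] rpy [-3.1405e+00  9.0000e-04  2.2136e+00]
shift [-271.5   21.     4.8] turn [-0.06  0.05  7.31]
```

```bash

python3 -m jog '[[[-38,4,0],[0,0,0]],[[-38,4,0],[0,0,0]],[[-38,4,0],[0,0,0]],[[-38,4,0],[0,0,0]],[[-38,4,0],[0,0,0]]]'
python3 -m jog '[[[-38,1,3],[0,0,0]],[[-30,0,0],[0,0,0]],[[-10,0,0],[0,0,4]],[[0,0,0],[0,0,3]],[[0,0,0],[0,0,0]]]'
python3 - <<'E'
from h import *
to(.4313,.3218,.275,2.086)
d=grab("wrist"); save(d,"w1.png"); np.savez("w1.npz",w=cloud(d)); 
w=cloud(d); p=w.reshape(-1,3); g=p[(p[:,2]>0.194)&(p[:,2]<0.21)&(abs(p[:,0]-.431)<.04)&(abs(p[:,1]-.322)<.04)]
print(len(g),np.median(g,0),np.percentile(g,2,0),np.percentile(g,98,0)); 
if len(g): print(cv2.minAreaRect((g[:,:2]*1000).astype(np.float32)))
E
```

```text
t: 0.93
tcp_pos: [0.3826, 0.387, 0.2796]
ee_rot: [-3.141, 0.0, 2.22]
ft_force: [0.0, -0.3, 0.6]
finger_gap: 0.0851
grasp_force: 0.0
t: 1.35
tcp_pos: [0.4303, 0.3259, 0.2764]
ee_rot: [-3.14, 0.0, 2.094]
ft_force: [-0.2, 0.2, 0.4]
finger_gap: 0.0851
grasp_force: 0.0
t 1.35 F [-0.15  0.17  0.36] T [0.037 0.031 0.025] gap 0.08511315722583186 tcp [0.4303 0.3259 0.2764] rpy [-3.1405e+00  1.0000e-04  2.0942e+00]
shift [-4.1 -1.2  1.4] turn [-0.06  0.    0.47]
735 [0.42894834 0.32558522 0.20113842] [0.41779495 0.3155555  0.19524344] [0.44079406 0.3344566  0.20270764]
((429.3787536621094, 324.8358154296875), (25.865436553955078, 13.428180694580078), 30.108205795288086)
```

View pics/w1.png

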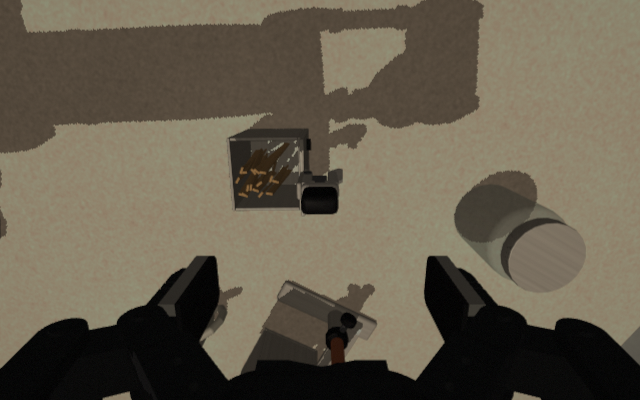

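The grip block appears at (320,200), level in the view. Depth puts it at (0.4293, 0.3249) with a yaw of 30.1°, so the tool is already aligned and I can descend.

```bash

python3 -m jog '[[[0,-1.3,25],[0,0,0]],[[0,0,25],[0,0,0]],[[0,0,20],[0,0,0]],[[0,0,10],[0,0,0]],[[0,0,3],[0,0,0]]]'
python3 -m jog '[[[0,0,0],[0,0,0]],[[0,0,0],[0,0,0]],[[0,0,0],[0,0,0]],[[0,0,0],[0,0,0]],[[0,0,0],[0,0,0]]]' -0.9
python3 -m jog '[[[0,0,0],[0,0,0]],[[0,0,0],[0,0,0]],[[0,0,0],[0,0,0]],[[0,0,0],[0,0,0]],[[0,0,0],[0,0,0]]]' 
python3 -c "from h import *; to(.4293,.3249,.193,2.096)"
```

```text
t: 1.82
tcp_pos: [0.4269, 0.326, 0.1913]
ee_rot: [-3.137, 0.0, 2.1]
ft_force: [0.4, -1.4, 0.0]
finger_gap: 0.0856
grasp_force: 0.0
t: 2.23
tcp_pos: [0.4295, 0.327, 0.1953]
ee_rot: [3.139, -0.0, 2.098]
ft_force: [-0.4, 0.7, 0.6]
finger_gap: 0.0252
grasp_force: 0.0
t: 2.65
tcp_pos: [0.4288, 0.3265, 0.194]
ee_rot: [-3.142, 0.0, 2.098]
ft_force: [-0.8, 0.8, 0.4]
finger_gap: 0.0042
grasp_force: 0.0
t 2.65 F [-0.83  0.76  0.45] T [ 0.018 -0.026  0.01 ] gap 0.004173812758648823 tcp [0.4288 0.3265 0.194 ] rpy [-3.1415  0.      2.0977]
shift [-1.6 -0.4  1. ] turn [-0.   0.   0.1]
```

```bash

python3 - <<'E'
from h import *
for n in("wrist","scene"):
    d=grab(n); save(d,n+"2.png")
    c=cv2.cvtColor(d["color"],cv2.COLOR_RGB2BGR)
    if n=="wrist": a=cv2.resize(c,(480,300))
    else: b=cv2.resize(c[190:290,390:510],(480,300) ,interpolation=cv2.INTER_CUBIC)
cv2.imwrite("pics/m2.png",np.vstack([a,b]))
E
```

```text
(no output)
```

View pics/m2.png

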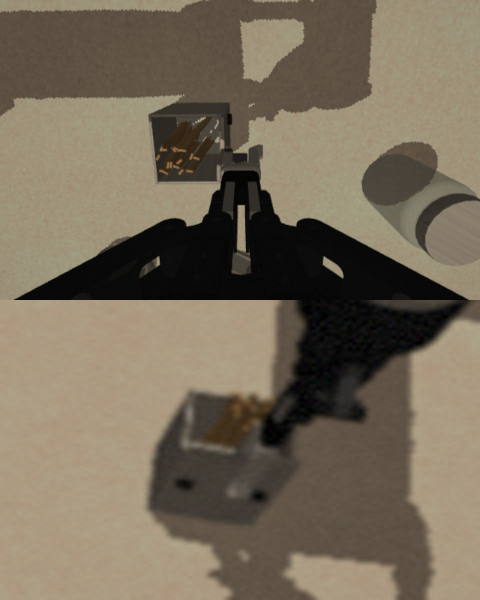

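The fingers have shut to 4 mm and the block looks to be just beyond them at about (240,175). I'll check where the block is now relative to the fingers.

```bash

python3 - <<'E'
from h import *
d=grab("wrist"); K=np.array(d["mtx"]); w=cloud(d); s=monitor.sense(); R=Ro.from_euler("xyz",s["ee_rot"])
def pj(P): q=d["R"]@P+np.array(d["tvec"]).ravel(); q=K@q; return (q[:2]/q[2]).round(1)
for o in([0,0,0],[0,0,.019],[0.011,0,.019],[-.011,0,.019],[0.011,0,0],[-.011,0,0]): print(o,pj(s["tcp_pos"]+R.apply(o)))
g=np.array([.4293,.3249,.202]); print("old block top",pj(g)); 
print("cam tool",R.inv().apply(-d["R"].T@np.array(d["tvec"]).ravel()-s["tcp_pos"]))
p=w.reshape(-1,3); q=R.inv().apply(p-s["tcp_pos"])*1000; q=q.reshape(w.shape)
for v in range(195,300,6): print(v,q[v,300:345:9].round(0).tolist())
c=d["color"][180:340,250:390]; cv2.imwrite("pics/w3.png",cv2.cvtColor(cv2.resize(np.clip(c.astype(float)*2.5,0,255).astype(np.uint8),None,fx=4,fy=3.6,interpolation=cv2.INTER_CUBIC),cv2.COLOR_RGB2BGR))
E
```

```text
[0, 0, 0] [321.4 251.5]
[0, 0, 0.019] [321.4 236.2]
[0.011, 0, 0.019] [321.4 216.7]
[-0.011, 0, 0.019] [321.4 255.2]
[0.011, 0, 0] [321.4 230. ]
[-0.011, 0, 0] [321.4 272.2]
old block top [320.7 262.3]
cam tool [ 7.14609174e-02 -1.32210981e-04 -1.53609439e-01]
195 [[5.0, -15.0, 81.0], [-26.0, -13.0, 193.0], [-26.0, -3.0, 193.0], [-27.0, 6.0, 194.0], [-27.0, 15.0, 194.0]]
201 [[6.0, -14.0, 65.0], [5.0, -8.0, 67.0], [-33.0, -3.0, 193.0], [-33.0, 6.0, 193.0], [4.0, 10.0, 70.0]]
207 [[5.0, -13.0, 56.0], [4.0, -8.0, 57.0], [1.0, -2.0, 67.0], [1.0, 4.0, 68.0], [4.0, 9.0, 57.0]]
213 [[5.0, -13.0, 44.0], [3.0, -8.0, 48.0], [-3.0, -2.0, 68.0], [-3.0, 4.0, 66.0], [5.0, 9.0, 43.0]]
219 [[4.0, -12.0, 34.0], [5.0, -7.0, 33.0], [5.0, -2.0, 33.0], [4.0, 3.0, 34.0], [5.0, 8.0, 33.0]]
225 [[4.0, -12.0, 25.0], [4.0, -7.0, 26.0], [3.0, -2.0, 27.0], [4.0, 3.0, 26.0], [4.0, 8.0, 25.0]]
231 [[4.0, -11.0, 17.0], [4.0, -6.0, 16.0], [4.0, -2.0, 15.0], [5.0, 3.0, 15.0], [5.0, 7.0, 14.0]]
237 [[4.0, -11.0, 9.0], [5.0, -6.0, 7.0], [4.0, -2.0, 8.0], [5.0, 3.0, 7.0], [5.0, 7.0, 7.0]]
243 [[4.0, -10.0, 1.0], [11.0
[... 340 characters left out ...]
-2.0, -8.0], [10.0, 2.0, -29.0], [11.0, 6.0, -32.0]]
267 [[11.0, -8.0, -38.0], [11.0, -5.0, -38.0], [-4.0, -2.0, -8.0], [7.0, 2.0, -30.0], [11.0, 5.0, -37.0]]
273 [[11.0, -8.0, -41.0], [11.0, -4.0, -41.0], [-8.0, -2.0, -7.0], [5.0, 2.0, -31.0], [11.0, 5.0, -41.0]]
279 [[11.0, -7.0, -47.0], [11.0, -4.0, -46.0], [-123.0, -4.0, 193.0], [3.0, 2.0, -32.0], [12.0, 5.0, -47.0]]
285 [[12.0, -7.0, -52.0], [10.0, -4.0, -48.0], [-131.0, -4.0, 194.0], [1.0, 2.0, -33.0], [10.0, 5.0, -49.0]]
291 [[12.0, -7.0, -56.0], [8.0, -4.0, -48.0], [-138.0, -4.0, 193.0], [-2.0, 2.0, -33.0], [12.0, 5.0, -55.0]]
297 [[13.0, -7.0, -60.0], [7.0, -4.0, -51.0], [-146.0, -4.0, 194.0], [-3.0, 2.0, -34.0], [12.0, 4.0, -58.0]]
```

View pics/w3.png

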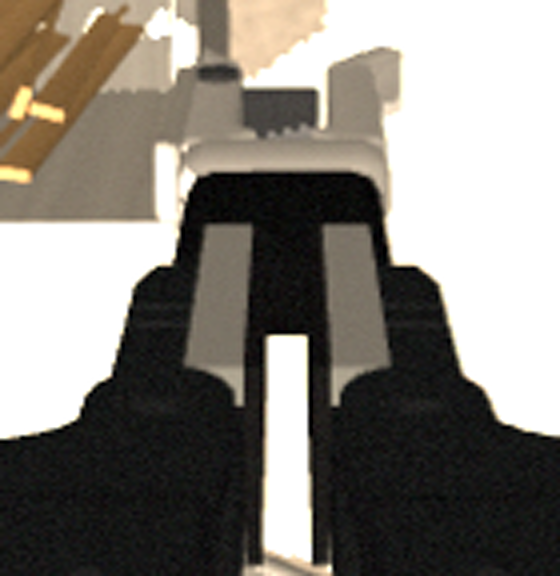

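The picture shows the pads' lower ends (crop (225,225) and (345,225)) in front of the block, with the block's top visible between them. Depth puts the pad ends about 7 mm above the block top, so the fingers closed over it, higher than the nominal tip offset implies. I'll check this against the open view.

```bash

python3 -m jog '[[[0,0,0],[0,0,0]],[[0,0,0],[0,0,0]],[[0,0,0],[0,0,0]],[[0,0,0],[0,0,0]],[[0,0,0],[0,0,0]]]' -0.2
python3 - <<'E'
from h import *
# open state (first wrist picture)
R=Ro.from_euler("xyz",[-3.1405,0,2.0942]); q=(R.inv().apply(np.load("w1.npz")["w"].reshape(-1,3)-[.4303,.3259,.2764])*1000)
m=(q[:,2]<45)&(abs(q[:,1])<70)&(abs(q[:,0])<30)&(q[:,2]>-40); print("open",q[m][np.argsort(-q[m][:,2])][:8].round(0).tolist(), len(q[m]))
d=grab("wrist"); s=monitor.sense(); R=Ro.from_euler("xyz",s["ee_rot"]); w=cloud(d)
q=R.inv().apply(w.reshape(-1,3)-s["tcp_pos"])*1000
print(s["finger_gap"],s["tcp_pos"])
for lo,hi in((-60,-15),(15,60)):
    m=(q[:,1]>lo)&(q[:,1]<hi)&(abs(q[:,0]-4)<12)&(q[:,2]<60); f=q[m]; print(len(f),f[np.argsort(-f[:,2])][:5].round(0).tolist())
E
```

```text
t: 3.22
tcp_pos: [0.4288, 0.3265, 0.194]
ee_rot: [-3.142, 0.0, 2.098]
ft_force: [0.2, 0.8, -0.0]
finger_gap: 0.0344
grasp_force: 0.0
open [[-2.0, -43.0, -24.0], [-6.0, 43.0, -24.0], [-7.0, 43.0, -24.0], [2.0, -43.0, -24.0], [4.0, -43.0, -24.0], [-8.0, -43.0, -24.0], [3.0, -43.0, -24.0], [-4.0, 43.0, -24.0]] 2107
0.03413874948360688 [0.4288022  0.32650422 0.1939857 ]
15158 [[5.0, -17.0, 60.0], [4.0, -16.0, 59.0], [4.0, -17.0, 59.0], [4.0, -16.0, 58.0], [4.0, -19.0, 58.0]]
14960 [[1.0, 17.0, -12.0], [3.0, 17.0, -12.0], [2.0, 17.0, -12.0], [3.0, 17.0, -12.0], [2.0, 17.0, -12.0]]
```

The depth confirms it: the real fingertips sit about 32 mm behind where the reported TCP implies. I'll open a bit more, go down 33 mm while watching the force, then close.

```bash

python3 -m jog '[[[-1.5,0,3],[0,0,0]],[[0,0,6],[0,0,0]],[[0,0,6],[0,0,0]],[[0,0,6],[0,0,0]],[[0,0,5],[0,0,0]]]' 0.2
python3 -m jog '[[[0,0,4],[0,0,0]],[[0,0,3],[0,0,0]],[[0,0,0],[0,0,0]]]'
python3 -m jog '[[[0,0,0],[0,0,0]],[[0,0,0],[0,0,0]],[[0,0,0],[0,0,0]],[[0,0,0],[0,0,0]],[[0,0,0],[0,0,0]]]' -1
python3 -c "from h import *; to(.4293,.3249,.193,2.096)"
```

```text
t: 3.68
tcp_pos: [0.4291, 0.3248, 0.1667]
ee_rot: [-3.14, 0.0, 2.098]
ft_force: [-0.1, -0.3, 0.4]
finger_gap: 0.0513
grasp_force: 0.0
t: 3.93
tcp_pos: [0.429, 0.3249, 0.1599]
ee_rot: [-3.14, 0.0, 2.098]
ft_force: [-0.2, -0.7, -0.3]
finger_gap: 0.0511
grasp_force: 0.0
t: 4.35
tcp_pos: [0.43, 0.3255, 0.1616]
ee_rot: [3.14, -0.0, 2.098]
ft_force: [0.7, 0.7, 0.9]
finger_gap: 0.0246
grasp_force: 59.8
t 4.35 F [0.73 0.69 0.92] T [ 0.13  -0.104 -0.027] gap 0.02464302453370726 tcp [0.43   0.3255 0.1616] rpy [ 3.1402e+00 -1.0000e-04  2.0978e+00]
shift [ -0.2  -0.9 -31.4] turn [ 0.08 -0.01  0.1 ]
```

```bash

python3 -m jog '[[[0,0,-5],[0,0,0]],[[0,0,-15],[0,0,0]],[[0,0,-20],[0,0,0]],[[0,0,-25],[0,0,0]],[[0,0,-25],[0,0,0]]]'
python3 -m jog '[[[0,0,-25],[0,0,0]],[[0,0,-20],[0,0,0]],[[0,0,-5],[0,0,0]],[[0,0,0],[0,0,0]],[[0,0,0],[0,0,0]]]'
python3 -c "from h import *; to(.430,-.043,.300,1.617)"
```

```text
t: 4.77
tcp_pos: [0.4284, 0.3244, 0.2503]
ee_rot: [-3.138, 0.0, 2.098]
ft_force: [0.6, -0.1, -3.3]
finger_gap: 0.0246
grasp_force: 59.6
t: 5.18
tcp_pos: [0.429, 0.3248, 0.2996]
ee_rot: [-3.14, 0.0, 2.098]
ft_force: [-0.6, -0.4, -4.7]
finger_gap: 0.0249
grasp_force: 59.6
t 5.1833 F [-0.59 -0.37 -4.74] T [ 0.015 -0.073  0.019] gap 0.02493104057289814 tcp [0.429  0.3248 0.2996] rpy [-3.1398e+00  2.0000e-04  2.0977e+00]
shift [-318.4 -184.1   -0. ] turn [-0.1   0.03 27.54]
```

```bash

python3 -m jog '[[[-12,-8,0],[0,0,3.5]],[[-20,-12,0],[0,0,6]],[[-24,-12,0],[0,0,6]],[[-26,-10,0],[0,0,6]],[[-28,-6,0],[0,0,6]]]'
python3 -c "from h import *; to(.430,-.043,.300,1.617)"
```

```text
t: 5.6
tcp_pos: [0.4175, 0.2031, 0.2978]
ee_rot: [-3.136, 0.002, 1.614]
ft_force: [0.0, -0.6, -3.9]
finger_gap: 0.025
grasp_force: 59.7
t 5.6 F [ 0.01 -0.56 -3.85] T [-0.091 -0.207  0.028] gap 0.02500399544234894 tcp [0.4175 0.2031 0.2978] rpy [-3.1364e+00  2.0000e-03  1.6137e+00]
shift [-246.4    1.9   -1.8] turn [-0.29  0.11 -0.19]
```

```bash

python3 -m jog '[[[-28,0,0],[0,0,0]],[[-28,0,0],[0,0,0]],[[-28,0,0],[0,0,0]],[[-28,0,0],[0,0,0]],[[-28,0,0],[0,0,0]]]'
python3 -m jog '[[[-28,0,0],[0,0,0]],[[-28,0,0],[0,0,0]],[[-28,0,0],[0,0,0]],[[-18,0,0],[0,0,0]],[[-4,0,0],[0,0,0]]]'
python3 -c "from h import *; to(.500,-.043,.300,1.617)"
```

```text
t: 6.02
tcp_pos: [0.4243, 0.0633, 0.2982]
ee_rot: [-3.137, 0.0, 1.618]
ft_force: [1.3, 0.2, -4.3]
finger_gap: 0.0249
grasp_force: 59.7
t: 6.43
tcp_pos: [0.4296, -0.0438, 0.2982]
ee_rot: [-3.137, 0.001, 1.615]
ft_force: [0.6, 0.6, -4.5]
finger_gap: 0.025
grasp_force: 59.7
t 6.4333 F [ 0.6   0.63 -4.54] T [ 0.457 -0.156 -0.011] gap 0.02501192020841732 tcp [ 0.4296 -0.0438  0.2982] rpy [-3.1370e+00  9.0000e-04  1.6147e+00]
shift [-2.3 70.4 -2.1] turn [-0.26  0.05 -0.13]
```

```bash

python3 -m jog '[[[0,15,-1],[0,0,0]],[[0,28,-1],[0,0,0]],[[0,30,0],[0,0,0]],[[0,28,0],[0,0,0]],[[0,20,0],[0,0,0]]]'
python3 -m jog '[[[0,9,0],[0,0,0]],[[0,0,0],[0,0,0]],[[0,0,0],[0,0,0]]]'
python3 - <<'E'
from h import *
to(.5663,-.043,.300,1.617)
d=grab("wrist"); save(d,"w4.png"); s=monitor.sense(); R=Ro.from_euler("xyz",s["ee_rot"]); w=cloud(d)
np.savez("w4.npz",w=w); q=(R.inv().apply(w.reshape(-1,3)-s["tcp_pos"])*1000).reshape(w.shape); np.savez("w4.npz",w=w,q=q)
E
```

```text
t: 6.85
tcp_pos: [0.5529, -0.0346, 0.3002]
ee_rot: [-3.139, -0.001, 1.618]
ft_force: [0.2, -0.1, -4.2]
finger_gap: 0.025
grasp_force: 60.0
t: 7.1
tcp_pos: [0.5595, -0.0345, 0.301]
ee_rot: [-3.137, -0.001, 1.618]
ft_force: [0.1, -0.1, -3.6]
finger_gap: 0.025
grasp_force: 60.0
t 7.1 F [ 0.14 -0.09 -3.59] T [ 0.007 -0.129  0.003] gap 0.02497491850223711 tcp [ 0.5595 -0.0345  0.301 ] rpy [-3.1371e+00 -7.0000e-04  1.6183e+00]
shift [-8.8  6.4  1. ] turn [-0.26 -0.04  0.07]
```

View pics/w4.png

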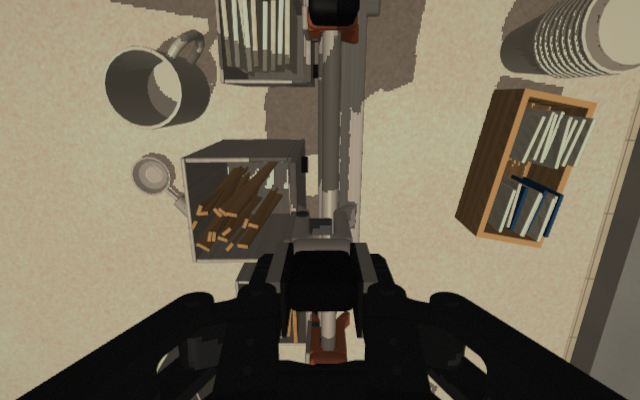

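The upper bar shows as a vertical stripe from (330,35) to (328,190), just +x of the image centre. The black block is held at (322,275), and the caddy's cup is squared up on the left.

```bash
python3 - <<'E'
from h import *
z=np.load("w4.npz"); w=z["w"]; q=z["q"]
P=[];B=[]
for v in range(45,185,5):
    r=w[v,290:370]; m=r[:,2]>0.200
    if m.sum()>6:
        a=r[m]; P.append([a[0,0],a[-1,0],(a[0,0]+a[-1,0])/2,a[:,1].mean(),a[:,2].max()]); 
        b=q[v,290:370][m]; B.append([b[:,0].mean(),(b[0,1]+b[-1,1])/2,np.ptp(b[:,1]),b[:,2].min()])
P=np.array(P);B=np.array(B); print(P[::6].round(4)); print(B[::6].round(1))
for A,x,y in((P,3,2),(B,0,1)):
    f=np.polyfit(A[:,x],A[:,y],1); i=abs(A[:,y]-np.polyval(f,A[:,x]))<(1e-3 if A is P else 1); f=np.polyfit(A[i,x],A[i,y],1); print(f,i.sum(),"at grasp",np.polyval(f,-.043 if A is P else 0))
print("bar top",np.median(P[:,4]))
m=(abs(q[...,0])<20)&(abs(q[...,1])<20)&(q[...,2]<-20+5)&(q[...,2]>-60)
for v in (240,246,252,265,280,295): print(v,[q[v,u].round(0).tolist() for u in range(285,362,12)])
# cup rim: heights of cup corner pixels
for u,v in((187,158),(301,142),(195,259),(290,258),(187,200),(296,200)): print((u,v),q[v-1:v+2,u-1:u+2].reshape(-1,3)[np.argmin(q[v-1:v+2,u-1:u+2].reshape(-1,3)[:,2])].round(1))
E
```

```text
[[ 0.5552  0.5661  0.5607  0.0683  0.2164]
 [ 0.5554  0.5673  0.5614  0.0504  0.2161]
 [ 0.5563  0.5677  0.562   0.0315  0.2165]
 [ 0.5573  0.5683  0.5628  0.0118  0.2158]
 [ 0.5397  0.5696  0.5546 -0.0077  0.2583]]
[[102.8   6.6  10.9  85.2]
 [ 84.8   6.4  11.9  85.6]
 [ 65.9   6.2  11.4  85.1]
 [ 46.2   6.   11.   85.8]
 [ 27.1  -3.1  29.7  43.4]]
[-0.01122039  0.56202096] 6 at grasp 0.562503435115874
[0.03672362 3.39775171] 6 at grasp 3.3977517101198567
bar top 0.21630399643393045
240 [[6.0, -17.0, 1.0], [6.0, -11.0, 0.0], [6.0, -6.0, -0.0], [7.0, -0.0, -1.0], [6.0, 6.0, -0.0], [6.0, 11.0, 0.0], [-118.0, 49.0, 292.0]]
246 [[11.0, -15.0, -18.0], [5.0, -11.0, -4.0], [6.0, -6.0, -6.0], [6.0, -0.0, -6.0], [6.0, 5.0, -5.0], [5.0, 11.0, -5.0], [12.0, 15.0, -19.0]]
252 [[11.0, -15.0, -24.0], [5.0, -11.0, -11.0], [6.0, -5.0, -13.0], [6.0, -0.0, -13.0], [6.0, 5.0, -13.0], [6.0, 10.0, -12.0], [11.0, 14.0, -24.0]]
265 [[11.0, -14.0, -35.0], [6.0, -10.0, -25.0], [6.0, -5.0, -25.0], [6.0, -0.0, -25.0], [6.0, 5.0, -26.0], [6.0, 10.0, -26.0], [11.0, 13.0, -35.0]]
280 [[12.0, -12.0, -47.0], [6.0, -9.0, -37.0], [5.0, -5.0, -36.0], [6.0, -0.0, -36.0], [6.0, 4.0, -37.0], [5.0, 9.0, -35.0], [9.0, 13.0, -43.0]]
295 [[6.0, -12.0, -48.0], [1.0, -9.0, -40.0], [1.0, -5.0, -39.0], [1.0, -0.0, -39.0], [1.0, 4.0, -39.0], [1.0, 9.0, -39.0], [4.0, 13.0, -45.0]]
(187, 158) [ 34.8 -83.2  61.8]
(301, 142) [ 34.9 -15.7 133.3]
(195, 259) [-33.6 -85.   61.3]
(290, 258) [ 11.9 -12.4 -30.7]
(187, 200) [  7.6 -86.9  62.2]
(296, 200) [ 12.4 -15.5  43.8]
```

```bash

python3 -m jog '[[[-4,3,4],[0,0,0.4]],[[-3,2.5,8],[0,0,0]],[[0,0,8],[0,0,0]],[[0,0,3],[0,0,0]],[[0,0,0],[0,0,0]]]'
python3 - <<'E'
from h import *
to(.5645,-.043,.301,1.612)
d=grab("wrist"); s=monitor.sense(); R=Ro.from_euler("xyz",s["ee_rot"]); w=cloud(d); q=(R.inv().apply(w.reshape(-1,3)-s["tcp_pos"])*1000).reshape(w.shape)
c=cv2.cvtColor(d["color"],cv2.COLOR_RGB2BGR)[130:310,210:450]; cv2.imwrite("pics/w5.png",cv2.resize(c,None,fx=3.3,fy=3.3))
B=[]
for v in range(45,170,5):
    r=q[v,280:380]; m=w[v,280:380,2]>0.2; b=r[m]
    if m.sum()>6 and np.ptp(b[:,1])<14: B.append([b[:,0].mean(),(b[0,1]+b[-1,1])/2,b[:,2].min()])
B=np.array(B); f=np.polyfit(B[:,0],B[:,1],1); print(len(B),f,np.median(B[:,2]),np.std(B[:,1]-np.polyval(f,B[:,0])))
E
```

```text
t: 7.57
tcp_pos: [0.5652, -0.0418, 0.278]
ee_rot: [-3.138, -0.001, 1.61]
ft_force: [-0.3, 0.6, -5.4]
finger_gap: 0.0248
grasp_force: 60.0
t 7.5667 F [-0.28  0.6  -5.37] T [ 0.015 -0.167  0.026] gap 0.02480642505012447 tcp [ 0.5652 -0.0418  0.278 ] rpy [-3.1383e+00 -6.0000e-04  1.6104e+00]
shift [ -1.1  -0.8 -23. ] turn [-0.19 -0.04 -0.09]
22 [-0.00737723  0.06427343] 62.75012840312636 0.09072310572662735
```

View pics/w5.png

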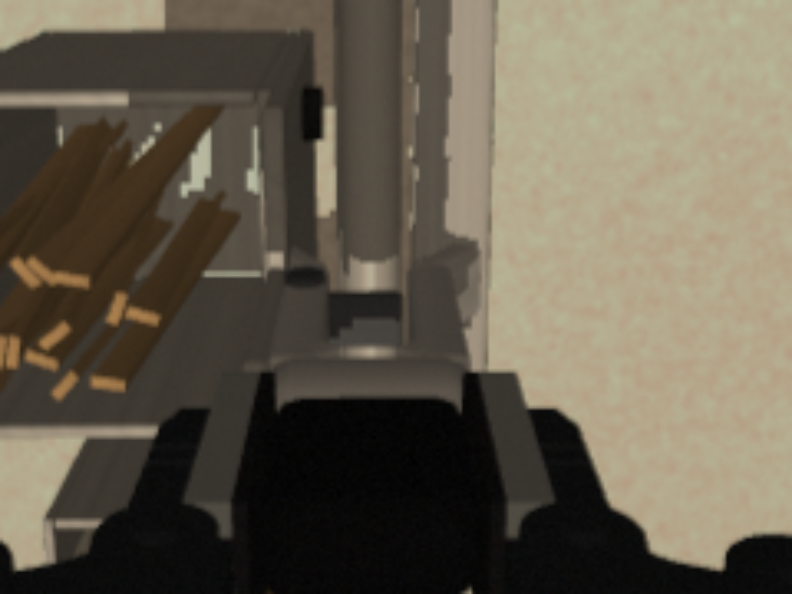

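The bar (centre x≈372 in the crop) runs straight into the hook's mouth, between the shank (310) and the nose (440). Fitted lateral error is about 0.1 mm, with about 56 mm left to go down.

```bash

python3 -m jog '[[[0,0,5],[0,0,0]],[[0,0,6],[0,0,0]],[[0,0,5],[0,0,0]],[[0,0,4],[0,0,0]],[[0,0,2],[0,0,0]]]'
python3 -m jog '[[[0,0,2],[0,0,0]],[[0,0,2],[0,0,0]],[[0,0,2],[0,0,0]],[[0,0,2],[0,0,0]],[[0,0,0],[0,0,0]]]'
```

```text
t: 8.03
tcp_pos: [0.5661, -0.0417, 0.2568]
ee_rot: [-3.14, -0.0, 1.611]
ft_force: [-0.7, -0.3, -3.9]
finger_gap: 0.0251
grasp_force: 60.0
t: 8.45
tcp_pos: [0.5666, -0.0418, 0.251]
ee_rot: [3.141, 0.0, 1.611]
ft_force: [-4.1, -0.2, 2.4]
finger_gap: 0.0255
grasp_force: 61.0
```

```bash

python3 -m jog '[[[0,-1,0],[0,0,0]],[[0,0,2],[0,0,0]],[[0,0,2],[0,0,0]],[[0,0,1],[0,0,0]],[[0,0,0],[0,0,0]]]'
```

```text
t: 8.87
tcp_pos: [0.5667, -0.0419, 0.2477]
ee_rot: [3.138, 0.0, 1.611]
ft_force: [-3.0, 1.1, 10.5]
finger_gap: 0.0249
grasp_force: 62.0
```

```bash

python3 -m jog '[[[0,-1,0],[0,0,0]],[[0,0,1.5],[0,0,0]],[[0,0,1.5],[0,0,0]],[[0,0,0],[0,0,0]]]'
```

```text
t: 9.2
tcp_pos: [0.5663, -0.042, 0.2451]
ee_rot: [3.136, 0.001, 1.611]
ft_force: [-2.4, 0.2, 10.3]
finger_gap: 0.0248
grasp_force: 61.9
```

```bash

python3 -m jog '[[[0,-0.7,1.5],[0,0,0]],[[0,0,2],[0,0,0]],[[0,0,2],[0,0,0]],[[0,0,1.5],[0,0,0]],[[0,0,0],[0,0,0]]]'
```

```text
t: 9.62
tcp_pos: [0.5644, -0.0422, 0.2361]
ee_rot: [3.14, 0.001, 1.611]
ft_force: [-2.8, -0.9, 5.2]
finger_gap: 0.0248
grasp_force: 61.3
```

```bash

python3 -m jog '[[[0,0,1.5],[0,0,0]],[[0,0,1.5],[0,0,0]],[[0,0,1.5],[0,0,0]],[[0,0,1],[0,0,0]],[[0,0,0],[0,0,0]]]'
python3 -c "from h import *; to(.5655,-.043,.2218,1.611)"
```

```text
t: 10.03
tcp_pos: [0.5644, -0.042, 0.2295]
ee_rot: [3.141, 0.0, 1.611]
ft_force: [-0.4, -1.3, 3.2]
finger_gap: 0.0251
grasp_force: 60.9
t 10.0333 F [-0.41 -1.29  3.17] T [-0.047 -0.062  0.014] gap 0.025068253413020332 tcp [ 0.5644 -0.042   0.2295] rpy [3.1405e+00 3.0000e-04 1.6108e+00]
shift [-1.   1.1  7.7] turn [ 0.06  0.02 -0.01]
```

```bash

python3 -m jog '[[[0,0,1],[0,0,0]],[[0,0,1],[0,0,0]],[[0,0,1],[0,0,0]],[[0,0,1],[0,0,0]],[[0,0,0],[0,0,0]]]'
python3 -m jog '[[[0,0,1],[0,0,0]],[[0,0,0.5],[0,0,0]],[[0,0,0],[0,0,0]]]'
```

```text
t: 10.45
tcp_pos: [0.5643, -0.0418, 0.2245]
ee_rot: [3.141, -0.0, 1.611]
ft_force: [3.6, -0.4, -3.2]
finger_gap: 0.0252
grasp_force: 60.2
t: 10.7
tcp_pos: [0.5643, -0.0418, 0.2237]
ee_rot: [3.141, -0.0, 1.611]
ft_force: [4.3, 0.2, -4.3]
finger_gap: 0.0248
grasp_force: 60.1
```

```bash

python3 -m jog '[[[0,1,0],[0,0,0]],[[0,0,0.5],[0,0,0]],[[0,0,0.5],[0,0,0]],[[0,0,0.5],[0,0,0]],[[0,0,0],[0,0,0]]]'
```

```text
t: 11.12
tcp_pos: [0.5644, -0.0418, 0.222]
ee_rot: [-3.14, -0.0, 1.611]
ft_force: [1.9, 0.2, -3.8]
finger_gap: 0.025
grasp_force: 60.1
```

```bash

python3 -m jog '[[[0,0.4,0.5],[0,0,0]],[[0,0,0.5],[0,0,0]],[[0,0,0.5],[0,0,0]],[[0,0,0],[0,0,0]]]'
python3 -m jog '[[[0,0,0.5],[0,0,0]],[[0,0,0],[0,0,0]],[[0,0,0],[0,0,0]]]'
```

```text
t: 11.45
tcp_pos: [0.5648, -0.0418, 0.2211]
ee_rot: [-3.14, -0.0, 1.611]
ft_force: [-2.2, 0.2, -0.5]
finger_gap: 0.0246
grasp_force: 60.4
t: 11.7
tcp_pos: [0.5649, -0.0419, 0.221]
ee_rot: [-3.141, 0.0, 1.611]
ft_force: [-4.2, 0.3, 3.3]
finger_gap: 0.0249
grasp_force: 60.9
```

Fully home: z has stopped at 0.221 m, as predicted, while the force climbs. I'll dwell, then lift against the latch.

```bash

python3 -m jog '[[[0,-0.5,0.3],[0,0,0]],[[0,0,0],[0,0,0]],[[0,0,0],[0,0,0]],[[0,0,0],[0,0,0]],[[0,0,0],[0,0,0]]]'
python3 -m jog '[[[0,0,-4],[0,0,0]],[[0,0,-4],[0,0,0]],[[0,0,-4],[0,0,0]],[[0,0,-2],[0,0,0]],[[0,0,0],[0,0,0]]]'
```

```text
t: 12.12
tcp_pos: [0.5649, -0.0418, 0.2209]
ee_rot: [3.141, 0.0, 1.611]
ft_force: [-5.2, 1.1, 5.4]
finger_gap: 0.0249
grasp_force: 61.2
t: 12.53
tcp_pos: [0.5654, -0.0419, 0.2346]
ee_rot: [3.14, 0.0, 1.611]
ft_force: [0.1, 0.3, -4.7]
finger_gap: 0.0249
grasp_force: 60.1
```

```bash

python3 -m jog '[[[0,0,-1],[0,0,0]],[[0,0,-1],[0,0,0]],[[0,0,0],[0,0,0]]]'
python3 -m jog '[[[0,0,-1],[0,0,0]],[[0,0,0],[0,0,0]],[[0,0,0],[0,0,0]]]'
```

```text
t: 12.78
tcp_pos: [0.5649, -0.0419, 0.2362]
ee_rot: [3.142, 0.0, 1.611]
ft_force: [-0.7, -0.3, -3.8]
finger_gap: 0.025
grasp_force: 60.0
t: 13.03
tcp_pos: [0.5649, -0.0419, 0.2372]
ee_rot: [3.142, -0.0, 1.611]
ft_force: [0.5, -0.0, -3.8]
finger_gap: 0.025
grasp_force: 60.0
```

```bash

python3 -m jog '[[[0,0,-1],[0,0,0]],[[0,0,0],[0,0,0]],[[0,0,0],[0,0,0]]]'
python3 -m jog '[[[0,0,-1],[0,0,0]],[[0,0,0],[0,0,0]],[[0,0,0],[0,0,0]]]'
```

```text
t: 13.28
tcp_pos: [0.5647, -0.0418, 0.2378]
ee_rot: [-3.141, -0.0, 1.611]
ft_force: [0.4, 0.6, -7.0]
finger_gap: 0.025
grasp_force: 59.7
t: 13.53
tcp_pos: [0.5646, -0.0418, 0.238]
ee_rot: [-3.14, -0.0, 1.611]
ft_force: [2.1, -0.6, -11.9]
finger_gap: 0.0248
grasp_force: 59.8
```

The latch holds, bearing about 8 N with z stopped. I'll hold briefly and then set the caddy down.

```bash

python3 -m jog '[[[0,0,-0.4],[0,0,0]],[[0,0,0],[0,0,0]],[[0,0,0],[0,0,0]]]'
python3 -m jog '[[[0,0,4],[0,0,0]],[[0,0,4],[0,0,0]],[[0,0,4],[0,0,0]],[[0,0,3],[0,0,0]],[[0,0,0],[0,0,0]]]'
python3 -m jog '[[[0,0,1.5],[0,0,0]],[[0,0,1],[0,0,0]],[[0,0,0.7],[0,0,0]],[[0,0,0],[0,0,0]]]'
```

```text
t: 13.78
tcp_pos: [0.5645, -0.0418, 0.2382]
ee_rot: [-3.14, -0.0, 1.611]
ft_force: [4.6, -1.1, -17.2]
finger_gap: 0.025
grasp_force: 59.8
t: 14.2
tcp_pos: [0.5647, -0.0418, 0.2247]
ee_rot: [-3.141, -0.0, 1.611]
ft_force: [0.8, 0.4, -3.4]
finger_gap: 0.0251
grasp_force: 61.6
t: 14.53
tcp_pos: [0.5648, -0.0419, 0.2213]
ee_rot: [-3.141, -0.0, 1.611]
ft_force: [0.1, 0.4, -3.5]
finger_gap: 0.0249
grasp_force: 61.6
```

```bash

python3 -m jog '[[[0,0,0.6],[0,0,0]],[[0,0,0.3],[0,0,0]],[[0,0,0],[0,0,0]]]'
python3 -m jog '[[[0,0,0],[0,0,0]],[[0,0,0],[0,0,0]],[[0,0,0],[0,0,0]],[[0,0,0],[0,0,0]],[[0,0,0],[0,0,0]]]' 0.2
python3 -m jog '[[[0,0,-3],[0,0,0]],[[0,0,-8],[0,0,0]],[[0,0,-15],[0,0,0]],[[0,0,-25],[0,0,0]],[[0,0,-30],[0,0,0]]]'
python3 -m jog '[[[0,0,-30],[0,0,0]],[[0,0,-20],[0,0,0]],[[0,0,0],[0,0,0]],[[0,0,0],[0,0,0]],[[0,0,0],[0,0,0]]]'
python3 - <<'E'
from h import *
d=grab("wrist"); w=cloud(d); save(d,"w6.png")
p=w.reshape(-1,3); g=p[(abs(p[:,0]-.565)<.03)&(abs(p[:,1]+.042)<.03)&(p[:,2]>.25)&(p[:,2]<.28)]
print(len(g),np.percentile(g,[2,50,98],0),cv2.minAreaRect((g[:,:2]*1000).astype(np.float32)))
E
```

```text
t: 14.78
tcp_pos: [0.565, -0.0419, 0.221]
ee_rot: [3.141, 0.0, 1.611]
ft_force: [-1.2, -0.3, -0.6]
finger_gap: 0.0246
grasp_force: 62.0
t: 15.2
tcp_pos: [0.5651, -0.0419, 0.2207]
ee_rot: [3.141, 0.0, 1.611]
ft_force: [-0.3, 0.9, -0.4]
finger_gap: 0.0511
grasp_force: 0.0
t: 15.62
tcp_pos: [0.5636, -0.0417, 0.3009]
ee_rot: [-3.138, -0.001, 1.611]
ft_force: [0.1, -0.5, 0.2]
finger_gap: 0.0511
grasp_force: 0.0
t: 16.03
tcp_pos: [0.5646, -0.0418, 0.3512]
ee_rot: [-3.141, -0.0, 1.611]
ft_force: [-0.1, 0.3, -0.1]
finger_gap: 0.0511
grasp_force: 0.0
690 [[ 0.55179984 -0.04857828  0.25083251]
 [ 0.56405992 -0.04097302  0.26041404]
 [ 0.57596379 -0.03567107  0.26229944]] ((563.8452758789062, -42.2978515625), (25.884674072265625, 13.455342292785645), 1.7945623397827148)
```

View pics/w6.png

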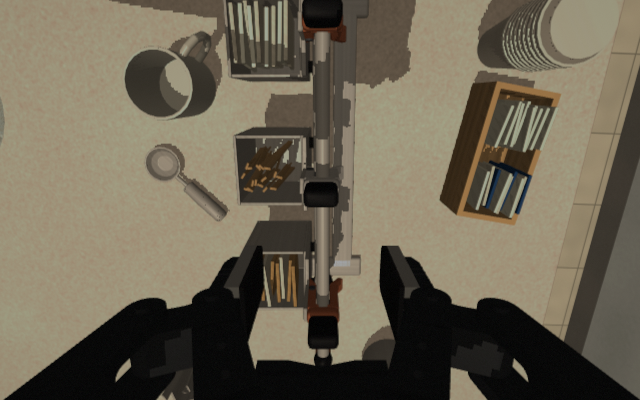

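The caddy hangs on the upper bar, with its grip at (321,193) and cup at (270,168). It lines up with its neighbours on the same side and at the same height, and the gripper is clear. Handing in.

```bash
python3 -c "
from cell import order
print(order.sign_off())"
```

```text
the job is handed in; nothing more can be done
None
```

The stirrer caddy hangs in the gap on the upper bar, facing the same way as its neighbours; it held when lifted against the latch, was set down and released, and the job is handed in (no verdict was shown).

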